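Close the carton layer with the sliding end stop and hold it

ROBOT

A 7-joint arm with a two-finger parallel gripper is mounted at the origin on the work surface. World frame = base frame: x ahead of the robot, y to its left, z up, the work surface at z = 0. Lengths are in m, angles in rad, forces in N, time in s.
With the tool pointing down it reaches from about 0.35 to 0.9 m from the base axis. Payload 8.1 kg.
Tool frame: the origin (TCP) lies midway between the tips of the shut fingers; the grasp point (between the pads) lies 19 mm behind it; x points along the fingers, z is the direction in which the jaws open and shut, and the axes are right-handed (so a half turn about x gives the same grasp; the last joint's range is limited). The gripper opens to 92 mm and grips with 3 to 60 N. Pads are 19 mm wide; open, the fingers measure 130 mm over their backs; the gripper's body (75 mm by 190 mm) begins 47 mm behind the grasp point.
Start: joints at [-1.322, 0.434, 0.025, 1.573, -0.012, 1.134, -0.075], TCP at [0.215, 0.587, 0.227] pointing down, gripper open.
Joint ranges: [-2.62, 2.62], [-0.44, 2.09], [-1.27, 1.32], [0.08, 2.57], [-1.32, 4.46], [0.12, 2], [-2.74, 2.74]. Speed limits (rad/s): [2.22, 2.22, 3.01, 3.01, 3.14, 3.14, 3.14].

INTERFACE

Orientations are given as a rotation vector (axis times angle).
In Python, from cell import arm gives the robot as it stands. The module is installed in compiled form; this text tells all that it offers.
- The arm moves only by the tool move_arm, never from a script. Its argument "steps" is text: rows parted by semicolons, each of 5 numbers parted by spaces: the shift along the tool's x, y, z in m, then the turn about the tool's x in rad, then the closure in counts, from 0 (fully open) to 255 (shut). A call has 1 to 10 rows; each row is the pose to reach, as a shift and turn from the pose commanded when the call began, along the tool's axes at that moment; what a row does not reach only later rows make up. A row lasts 1/12 s, in which the tool goes at most 41.7 mm and 7.16 degrees, less where a joint would pass 70% of its speed; a pose out of reach is approached as far as the arm can. A call with a gripper value outside its range is refused whole. The fingers move at their own pace and stop on an object; "squeeze" is the grip in N (left out, the last holds). Time passes only in rows, so rows that repeat a pose let the fingers close. It gives the time, the measured TCP pose, the force and the opening at its end, in the units of the state.
- arm.observe(): the state, without advancing time (a new reading comes with each control period).
- arm.get_image(name): name is "scene" or "top"; returns a dict with "img" (384x512x3 uint8, blue, green, red), "z_map" (384x512 float32, m along the optical axis (not along the pixel's ray), 0 where there is no reading), "vfov" (degrees; the focal length in pixels is half the picture's height over the tangent of half this angle, whatever the lens; pixels are square), "cx", "cy" (the principal point, pixels), "extrinsics" (4x4, takes a point from camera to world coordinates). Camera axes: x right, y up, looking along -z (the intrinsics and any distortion apply to the point x, -y, -z); pixel columns grow to the right and rows downward; lengths in m; the calibration is good to about 2 mm. A picture is of the moment at which its call begins.
- arm.sign_off(): hands the job in, once; it reports no verdict.
The state is a dict: "clock": time; "joints": joint angles; "dq": joint speeds; "joint_efforts": joint torques, N m; "position": TCP position; "ee_rot": TCP orientation; "force": force on the tool from outside, world axes, zero at the start; "ft_torque": the same for the moment, N m; "width": opening from 0.0 (shut) to 1.0 (fully open).
Only numpy, scipy, OpenCV 4.12 (cv2) and the standard library are available. Lean on these libraries where they do the work, as an engineer would, in place of code of your own. Each camera call takes 0.05 s, during which the arm holds its last target.

TASK

Finish the layer on the packing jig: lay the loose carton flat on the board, crosswise and centred in the gap between the two cartons already there and the end stop, and let go of it. Then, with the fingers behind the end stop and astride its two upright plates, push the sprung leg until the stop squares the carton up and the pointer stands on the length mark, and only then, holding it there, pinch the plates together so that the cam lever slides fully closed. Finish still gripping the plates with the pointer on the mark (the leg springs back when let go), leaving everything else on the board and bench where it is.

Things in the scene. Friction and masses are not known exactly. Their poses are not given: they have to be found in the camera images.
- jig: packing jig (all sizes in mm): wooden board 415 x 170, 18 thick, fixed to the bench. Origin on the bench, z up; x runs lengthwise from the wooden end fence (inner face x = -146) to the steel leg sleeve (x = 175 to 225, 50 wide, top 63 above the bench); y is across, board y = -85 to 85. The two cartons lie at x = -145 to -45; the last one ends crosswise at x = -21 to -18, y = 0 (its centre)
- gap_centre (a point): point on the board's top face (18 above the bench), in the middle of the gap where the last carton is laid: the gap is 135 long along the jig's x, from the two cartons to the retracted end stop. The carton goes in with its short side (50) along the jig's x
- stop_back (a point): centre of the back face of the end stop, 45 above the bench; moves with it; axes as the jig's. The stop is an aluminium plate across the board, 110 wide (y), 12 thick (x), 22 to 68 above the bench; the fingers push on this back face, towards the jig's -x, at either side of the plates
- stop_leg: the sliding leg with the end stop and the fixed grip plate. Origin at the foot of the stop's front face on the centre line, level with the board's top; axes as the jig's. Its x in the jig's axes is 90 retracted, 7 at the mark, -5 at the limit. A spring pulls it back (+x) with 3 N retracted, 4 N at the mark. Against the squared-up carton it goes at most about 3 past the mark
- pointer (a point): tip of the thin steel pointer on the end stop, at the stop's y = +73 end, midway in its 12 mm thickness, 29 above the bench; moves with the stop
- length_mark (a point): the black line across the aluminium strip on the board's y = +73 edge, 26 above the bench; axes as the jig's. The leg is at length when the pointer's x in these axes is 0
- cam_lever: the cam lever: a dark steel tab, 45 (x) x 6 (y) x 36 high, upright beside the leg on its -y side, 38 to 74 above the bench. Origin at the middle of its lower edge; axes as the jig's. It slides along y: y in the leg's axes is -29 open, -13 fully closed. It stays where it is left; about 5 N move it
- grip_plate (a point): centre of the outer (+y) face of the fixed grip plate, an upright steel plate 45 (x) x 6 (y) x 36 high on the leg's +y side, 38 to 74 above the bench, its front edge 2.5 behind the stop's back face; this face is 16 from the jig's centre line. Beside both plates the space is free down to the board
- lever_tab (a point): centre of the outer (-y) face of the lever's tab, 32 from the jig's centre line when open, 16 when closed: fingers 70 or more apart that close evenly about the centre line close the lever and finish with 32 between them
- carton_last: the loose carton, on the bench at the robot's left: 50 (its x) x 100 (its y) x 60 high, 0.15 to 0.3 kg. Origin at the centre of its underside
- carton_a: one of the two cartons already on the board, same size, its long side along the jig's x, on the jig's +y side of the centre line; origin at the centre of its underside. It stands free on the board, about 1 from the fence
- carton_b: one of the two cartons already on the board, same size, its long side along the jig's x, on the jig's -y side of the centre line; origin at the centre of its underside. It stands free on the board, about 1 from the fence
- paint_jar: leave alone: small round jar with a white lid, diameter 48, height 55
- screwdriver: leave alone: screwdriver lying on the bench, red handle
- spray_can: leave alone: standing can, diameter 60, height 170
- mug: leave alone: white mug, rim diameter 76, height 90
- tape_roll: leave alone: roll of tape lying flat, outer diameter 90, height 24
- model_car: leave alone: grey model car, 80 x 32 x 31
- glue_bottle: leave alone: standing bottle, diameter 44, height 110
Not all that is in view belongs to the job. What is shaped like the carton_b but orange or purple is not meant. What is shaped like the carton_last but pink or red is not meant.

How it is judged:
On the way, in this order (a step that is already met when the one before it is completed fails the run):
1. the loose carton lies flat and crosswise on the board in the gap, let go (y of carton_last in the frame of jig between -0.012 and 0.012 m and z of carton_last in the frame of jig between 0.014 and 0.022 m and angle between carton_last's own z axis and vertical below 0.08 rad and x of carton_last in the frame of jig between -0.021 and 0.066 m and angle between the x axis of carton_last and the x axis of jig, either way round below 0.25 rad and contact force between the fingers and carton_last below 0.1 N and linear speed of carton_last below 0.02 m/s), for 0.2 s.
2. the end stop is pushed to the length mark with the cam lever still open and the carton squared up (x of pointer in the frame of length_mark between -0.005 and 0.005 m and y of carton_last in the frame of jig between -0.012 and 0.012 m and z of carton_last in the frame of jig between 0.014 and 0.022 m and angle between carton_last's own z axis and vertical below 0.08 rad and x of carton_last in the frame of jig between -0.028 and -0.011 m and angle between the x axis of carton_last and the x axis of jig, either way round below 0.1 rad and y of cam_lever in the frame of stop_leg below -0.024 m), for 0.2 s.
3. the cam lever is closed with the pointer on the mark (x of pointer in the frame of length_mark between -0.005 and 0.005 m and y of cam_lever in the frame of stop_leg above -0.0155 m and contact force between the fingers and fixed_grip_plate above 1 N and contact force between the fingers and cam_lever above 1 N), for 0.2 s.
At the end, for the whole second after the job is handed in: Pointer within 5 mm of the length mark, cam lever closed (at least 13.5 of 16 mm), both plates gripped (over 1 N each); the last carton flat on the board, square (0.1 rad), centred across within 12 mm and within 9 mm of the other two, which lie where they were within 12 mm (all of step 3 and y of carton_last in the frame of jig between -0.012 and 0.012 m and z of carton_last in the frame of jig between 0.014 and 0.022 m and angle between carton_last's own z axis and vertical below 0.08 rad and x of carton_last in the frame of jig between -0.028 and -0.011 m and angle between the x axis of carton_last and the x axis of jig, either way round below 0.1 rad and x of carton_a in the frame of jig between -0.108 and -0.083 m and y of carton_a in the frame of jig between 0.0135 and 0.0375 m and z of each of carton_a, carton_b in the frame of jig below 0.022 m and x of carton_b in the frame of jig between -0.108 and -0.083 m and y of carton_b in the frame of jig between -0.0375 and -0.0135 m); the arm keeps its last pose, push and grip.
It fails at once if the cam lever is closed while the pointer is off the mark (y of cam_lever in the frame of stop_leg above -0.02 m and not (x of pointer in the frame of length_mark between -0.009 and 0.009 m)).
It fails at once if a carton on the board is shifted by more than 20 mm (distance of any of carton_a, carton_b from where it was at the start of the episode above 0.02 m).
It fails at once if something else on the bench is disturbed (over 30 mm) (distance of any of paint_jar, screwdriver, spray_can, mug, tape_roll, model_car, glue_bottle from where it was at the start of the episode above 0.03 m).
It also fails if it takes over 46 s, if anything falls off the work surface, if the arm or the gripper's body presses on something with over 40 N, if the wrist force passes 120 N, or if a joint passes its speed limit or range.

## Working session

There is one attempt and no reset: what is moved stays moved. The work goes in short steps, Python scripts to look and compute and a tool call to move; the robot and the scene stay as the last step left them, time stands still between calls to the robot, and variables do not carry over. Pictures are saved under pics/ and viewed, and the job is handed in when it is done.

Besides the shell and the picture viewer there is one more tool, called after "Request:" by a JSON object that holds its "method" and its "body". move_arm: Moves the arm, as the interface text tells. Its arguments: {"type":"object","properties":{"steps":{"type":"string"},"squeeze":{"type":"number"}},"required":["steps"]}

```bash
mkdir -p pics
cat > h.py <<'E'
import numpy as np, cv2
from cell import arm
def cap(n,f):
    d=arm.get_image(n); cv2.imwrite('pics/'+f,d['img']); np.savez('pics/'+f[:-4]+'.npz',**{k:np.array(v) for k,v in d.items()}); return d
def load(f): 
    z=np.load('pics/'+f+'.npz'); return {k:z[k] for k in z.files}
def foc(d): return d['img'].shape[0]/2/np.tan(np.radians(float(d['vfov']))/2)
def cloud(d):
    f=foc(d); h,w=d['z_map'].shape; u,v=np.meshgrid(np.arange(w),np.arange(h)); z=d['z_map']
    P=np.stack([(u-d['cx'])/f*z,-(v-d['cy'])/f*z,-z],-1)
    E=d['extrinsics']; return P@E[:3,:3].T+E[:3,3]
def ray(d,u,v,h):
    f=foc(d); E=d['extrinsics']; r=E[:3,:3]@np.array([(u-d['cx'])/f,-(v-d['cy'])/f,-1]); o=E[:3,3]
    return o+r*(h-o[2])/r[2]
def proj(d,P):
    f=foc(d);E=d['extrinsics'];c=E[:3,:3].T@(np.array(P)-E[:3,3]); return d['cx']+f*c[0]/-c[2], d['cy']-f*c[1]/-c[2]
E
python3 - <<'E'
from h import *
for n in('scene','top'):
    d=cap(n,n+'0.png'); print(n,{k:d[k] for k in d if k not in('img','z_map')}, (d['z_map']>0).mean())
print(arm.observe())
E
```

```text
scene {'vfov': 43.22076963514421, 'cx': 251.7487320492848, 'cy': 193.61461658814244, 'extrinsics': array([[ 0.60249386, -0.58496846,  0.54296689,  1.40762364],
       [ 0.79804297,  0.43187624, -0.42025032, -0.66291859],
       [ 0.01133868,  0.68650915,  0.72703275,  1.18089258],
       [ 0.        ,  0.        ,  0.        ,  1.        ]])} 0.9925282796223959
top {'vfov': 51.232090559899866, 'cx': 253.47282804440982, 'cy': 196.25262859697358, 'extrinsics': array([[ 1.17118811e-02,  9.96221901e-01, -8.60508885e-02,
         4.60669508e-01],
       [-9.99931409e-01,  1.16769775e-02, -9.08962329e-04,
         1.53361439e-02],
       [ 9.92861110e-05,  8.60556318e-02,  9.96290328e-01,
         1.17469202e+00],
       [ 0.00000000e+00,  0.00000000e+00,  0.00000000e+00,
         1.00000000e+00]])} 0.9958852132161459
{'clock': 0.1, 'joints': array([-1.3216006 ,  0.43513615,  0.02499428,  1.57397376, -0.01161568,
        1.13399739, -0.07507916]), 'dq': array([-0.0004068 , -0.00159369, -0.00112066, -0.00261232,  0.00090728,
       -0.00166432, -0.00119018]), 'joint_efforts': array([ 3.41314088e-03, -6.69119596e+01,  9.88342054e-01, -3.15142679e+01,
       -6.04368397e-02,  3.73856595e-02,  4.98876307e-05]), 'position': array([0.21526802, 0.58628855, 0.22604685]), 'ee_rot': array([-0.94708104,  1.35644293,  0.94562826]), 'force': array([ 0.17409899, -0.171666  ,  0.11385099]), 'ft_torque': array([0.04202609, 0.01771235, 0.06258839]), 'width': 1.002883015165036}
```

View pics/scene0.png

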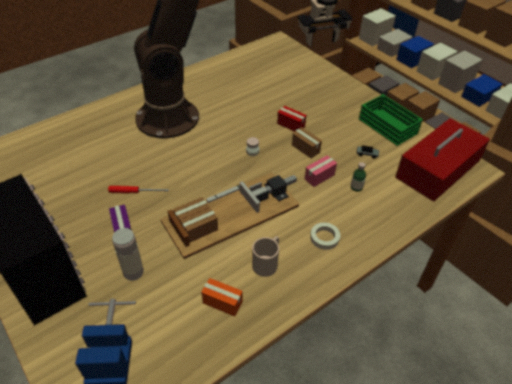

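View pics/top0.png

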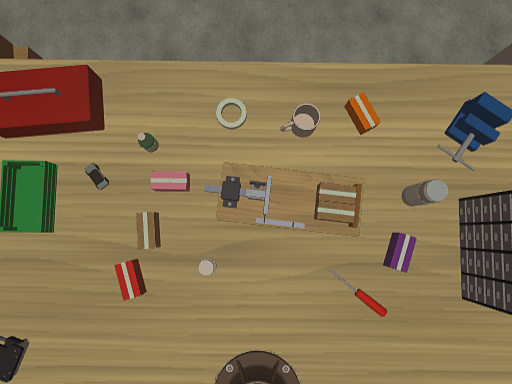

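The loose carton could be any of five boxes in the top view: brown at (148,230), pink (170,181), red (130,280), orange (363,113) or purple (400,252). Only the brown one matches the description, so I'll check it in a close crop.

Run:
```python
from h import *
d=load('top0');im=d['img']
a=cv2.resize(im[150:250,205:375],None,fx=4.6,fy=4.6,interpolation=cv2.INTER_CUBIC)
cv2.imwrite('pics/jigcrop.png',a)
a=cv2.resize(im[200:260,110:190],None,fx=6,fy=6,interpolation=cv2.INTER_CUBIC)
cv2.imwrite('pics/cartcrop.png',a)
P=cloud(d)
# carton by height
m=((P[...,2]>0.045)&(P[...,2]<0.075)).astype(np.uint8)
n,l,s,c=cv2.connectedComponentsWithStats(m)
for i in range(1,n):
    if s[i,4]>60:
        q=P[l==i]; r=cv2.minAreaRect((q[:,:2]*1000).astype(np.float32)); print(c[i].round(),s[i,4],r,q[:,2].mean().round(4), im[l==i].mean(0).round())
for u,v in [(250,300),(148,300),(300,170),(230,170),(340,230)]: print(u,v,P[v,u].round(4))
```

```text
[ 67. 117.] 522 ((762.3043212890625, 571.5687255859375), (137.0963897705078, 322.0439453125), 34.98434829711914) 0.0602 [21. 28. 67.]
[364. 112.] 672 ((804.2706298828125, -295.8725280761719), (100.89091491699219, 52.995948791503906), 27.90996742248535) 0.0603 [ 47. 103. 167.]
[478. 115.] 182 ((791.9526977539062, -623.2706298828125), (104.4759292602539, 37.24366760253906), 35.66921615600586) 0.0635 [50. 36. 26.]
[309. 111.] 85 ((796.5613403320312, -135.51138305664062), (66.54988861083984, 26.93157196044922), 65.78236389160156) 0.0597 [63. 73. 83.]
[462. 129.] 86 ((754.8955688476562, -570.0458374023438), (59.06660461425781, 21.85849952697754), 26.92263412475586) 0.0658 [58. 44. 36.]
[302. 130.] 63 ((749.4328002929688, -122.26718139648438), (65.2036361694336, 19.286266326904297), 80.4822006225586) 0.0599 [63. 74. 83.]
[149. 143.] 95 ((707.1156616210938, 317.8853759765625), (33.751068115234375, 42.39154815673828), 44.54262924194336) 0.064 [56. 76. 67.]
[459. 157.] 70 ((679.6541748046875, -553.8103637695312), (71.71037292480469, 47.568511962890625), 7.38646936416626) 0.0722 [ 90.  95. 101
[... 1011 characters left out ...]
0625, -396.87664794921875), (52.124916076660156, 100.5685043334961), 73.18486022949219) 0.0606 [110.  76. 110.]
[128. 280.] 729 ((322.20648193359375, 359.1331481933594), (100.53585052490234, 50.94781494140625), 17.014095306396484) 0.0604 [ 58.  71. 157.]
[206. 267.] 195 ((358.5130615234375, 144.9635009765625), (41.01292037963867, 41.256492614746094), 45.620025634765625) 0.0559 [144. 160. 175.]
[257. 376.] 278 ((67.25494384765625, -0.8071975708007812), (122.41635131835938, 34.59788513183594), 89.21170806884766) 0.0589 [31. 40. 48.]
250 300 [ 0.2615  0.0229 -0.0037]
148 300 [0.2591 0.3161 0.0021]
300 170 [ 0.6422 -0.1207 -0.0026]
230 170 [0.6365 0.0857 0.0186]
340 230 [ 0.466  -0.2335  0.0195]
```

View pics/jigcrop.png

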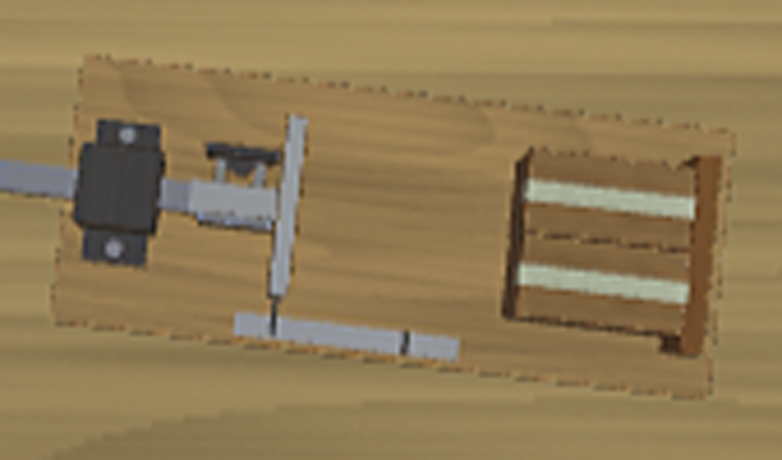

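View pics/cartcrop.png

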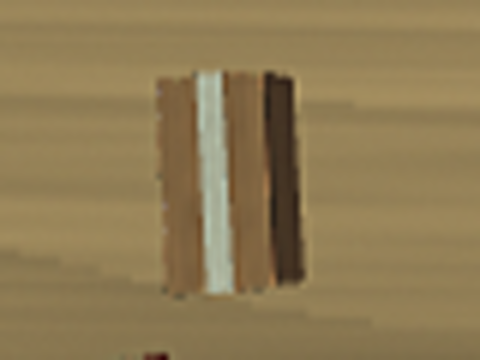

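Run:
```python
from h import *
d=load('top0');im=d['img'];P=cloud(d)
C=[ray(d,205+a/4.6-.4,150+b/4.6-.4,.018)[:2] for a,b in[(84,57),(735,130),(711,397),(54,322)]]
C=np.array(C);print(C.round(4)); print(np.linalg.norm(C-np.roll(C,-1,0),axis=1), C.mean(0))
v=(C[0]+C[3]-C[1]-C[2])/2; print('jig x angle deg',np.degrees(np.arctan2(v[1],v[0])))
m=((P[...,2]>0.011)&(P[...,2]<0.09)).astype(np.uint8); m[:,:216]=0;m[:,365:]=0;m[:160]=0;m[236:]=0
u=np.argwhere(m)[:,::-1].astype(np.float32)
m=cv2.morphologyEx(m,cv2.MORPH_OPEN,np.ones((5,5)))
n,l,s,c=cv2.connectedComponentsWithStats(m);i=1+s[1:,4].argmax();q=np.array([ray(d,x,y,.018)[:2] for y,x in np.argwhere(l==i)])
r=cv2.minAreaRect((q*1000).astype(np.float32));print('board mask',r)
# features (crop px,height)
for nm,a,b,h in [('ptr',274,316,.029),('mark',406,343,.026),('stop top',300,118,.068),('stop bot',281,296,.068),('lever',243,156,.074)]:
    print(nm,ray(d,205+a/4.6-.4,150+b/4.6-.4,h).round(4))
# carton by ray: mask
mm=((P[...,2]>.052)&(P[...,2]<.07)).astype(np.uint8); n,l,s,c=cv2.connectedComponentsWithStats(mm)
i=l[230,146]; q=np.array([ray(d,x,y,.06)[:2] for y,x in np.argwhere(l==i)]);print('carton',cv2.minAreaRect((q*1000).astype(np.float32)),q.mean(0))
yy=np.cov(q.T);w,V=np.linalg.eigh(yy);print('axis deg',np.degrees(np.arctan2(V[1,1],V[0,1])))
i=l[195,338]; print([ (s[k],c[k].round()) for k in range(1,n) if 300<c[k][0]<365 and 170<c[k][1]<230])
from scipy.spatial.transform import Rotation as R
o=arm.observe();print(R.from_rotvec(o['ee_rot']).as_matrix().round(3))
# scene camera check
s=load('scene0');print([np.round(proj(s,p)) for p in [(.459,.315,.06),(*C[0],.018),(*C[1],.018),(*C[2],.018),(*C[3],.018)]])
```

```text
[[ 0.66    0.107 ]
 [ 0.6181 -0.3058]
 [ 0.4497 -0.2888]
 [ 0.4917  0.1227]]
[0.41489476 0.16921965 0.41361554 0.16897532] [ 0.55487672 -0.09122081]
jig x angle deg 84.19033157585523
board mask ((554.9630737304688, -84.64640808105469), (424.6885681152344, 169.80352783203125), 83.89253997802734)
ptr [ 0.4968 -0.0149  0.029 ]
mark [ 0.481  -0.0973  0.026 ]
stop top [ 0.6155 -0.0285  0.068 ]
stop bot [ 0.5076 -0.018   0.068 ]
lever [0.5912 0.0058 0.074 ]
carton ((459.55413818359375, 313.7463684082031), (100.45762634277344, 52.15899658203125), 5.1293721199035645) [0.45953818 0.31392692]
axis deg -174.82695964207625
[(array([318, 184,   2,  13,  13], dtype=int32), array([318., 190.])), (array([355, 184,   5,   3,  11], dtype=int32), array([357., 185.])), (array([360, 185,   2,   3,   4], dtype=int32), array([361., 186.])), (array([356, 188,   2,   3,   4], dtype=int32), array([356., 189.])), (array([359, 188,   2,   2,   3], dtype=int32), array([359., 189.])), (array([351, 191,  10,  36, 124], dtype=int32), array([356., 210.])), (array([317, 198,   2,   3,   3], dtype=int32), array([317., 199.])), (array([326, 201,   1,   1,   1], dtype=int32), array([326., 201.])), (array([317, 202,   1,   6,   6], dtype=int32), array([317., 204.])), (array([316, 210,   1,   9,   9], dtype=int32), array([316., 214.])), (array([320, 219,   2,   1,   2], dtype=int32), array([320., 219.])), (array([328, 220,   3,   1,   3], dtype=int32), array([329., 220.])), (array([336, 221,   3,   1,   3], dtype=int32), array([337., 221.])), (array([344, 222,   4,   1,   4], dtype=int32), array([346., 222.]))]
[[-0.    -0.939  0.345]
 [-0.001  0.345  0.939]
 [-1.    -0.    -0.001]]
[array([306., 136.]), array([298., 202.]), array([182., 256.]), array([159., 218.]), array([270., 171.])]
```

The crop shows a brown carton with a white stripe and its long side roughly along world x, so this is carton_last. The jig frame's origin is about (0.552, -0.118), with its x axis at 84.1°. Next I'll move above the carton.

```bash
cat >> h.py <<'E'
from scipy.spatial.transform import Rotation as R
O=np.array([.552,-.118]);TH=np.radians(84.1);EX=np.array([np.cos(TH),np.sin(TH)]);EY=np.array([-EX[1],EX[0]])
def J(x,y): return O+EX*x/1000+EY*y/1000
def toW(p): q=np.array(p[:2])-O; return (q@EX*1000).round(1),(q@EY*1000).round(1)
def go(tx,ty,tz,zang):
    o=arm.observe();M=R.from_rotvec(o['ee_rot']).as_matrix();d=M.T@(np.array([tx,ty,tz])-o['position'])
    cur=np.degrees(np.arctan2(M[1,2],M[0,2])); dt=(zang-cur+180)%360-180
    print('pos',o['position'].round(4),'jig',toW(o['position']),'zang',cur.round(2),'w',round(o['width'],3),'F',o['force'].round(1),'t',o['clock']); print('shift',d.round(4),'turn',np.radians(-dt).round(4),'tilt',M[:,0].round(4), 'j',o['joints'].round(2))
E
python3 -c "
from h import *
go(.4595,.3138,.117,95.1)"
```

```text
pos [0.2153 0.5863 0.226 ] jig (np.float64(665.9), np.float64(407.3)) zang 69.84 w 1.003 F [ 0.2 -0.2  0.1] t 0.1
shift [ 0.1093 -0.3232 -0.1715] turn -0.4409 tilt [-4.0e-04 -1.3e-03 -1.0e+00] j [-1.32  0.44  0.02  1.57 -0.01  1.13 -0.08]
```

Request:
{"method": "move_arm", "body": {"steps": "0 -0.03 -0.016 -0.08 0; 0.01 -0.07 -0.037 -0.2 0; 0.02 -0.107 -0.057 -0.32 0; 0.03 -0.144 -0.077 -0.44 0; 0.04 -0.18 -0.096 -0.44 0; 0.055 -0.216 -0.115 -0.44 0; 0.07 -0.252 -0.134 -0.44 0; 0.085 -0.286 -0.152 -0.44 0; 0.1 -0.31 -0.165 -0.44 0; 0.11 -0.3235 -0.1715 -0.44 0", "squeeze": 25}}

```text
clock: 0.93
position: [0.4629, 0.3081, 0.1149]
ee_rot: [-1.272, 1.172, 1.268]
force: [-0.1, -0.5, 0.6]
width: 1.001
```

```bash
python3 -c "
from h import *
cap('top','top1.png')
go(.4595,.3138,.022,95.1)
d=load('top1')
cv2.imwrite('pics/t1c.png',cv2.resize(d['img'][170:300,90:220],None,fx=4.5,fy=4.5,interpolation=cv2.INTER_CUBIC))"
```

```text
pos [0.4634 0.3066 0.1135] jig (np.float64(413.2), np.float64(131.8)) zang 94.59 w 0.999 F [ 1.8 -1.7 -0.9] t 0.9833
shift [0.0914 0.0031 0.008 ] turn -0.0089 tilt [-0.0012 -0.0056 -1.    ] j [-0.69  0.45  0.02  1.87 -0.    0.83  0.97]
```

View pics/t1c.png

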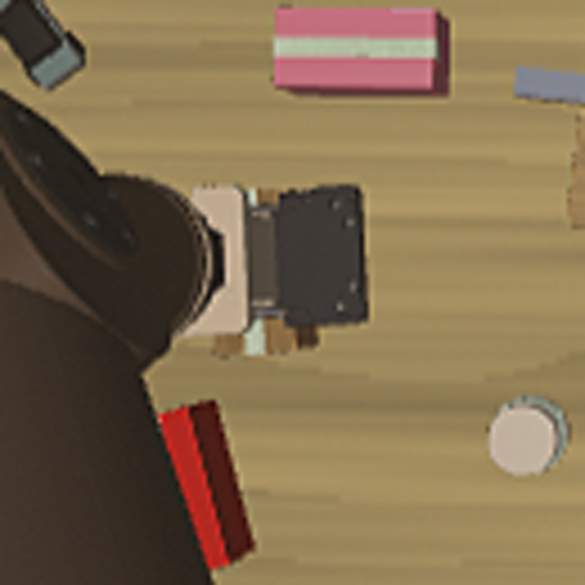

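The gripper is over the brown carton and the arm hasn't settled yet. I'll hold still, then measure again.

Request:
{"method": "move_arm", "body": {"steps": "0 0 0 0 0; 0 0 0 0 0; 0 0 0 0 0; 0 0 0 0 0"}}

```text
clock: 1.32
position: [0.4592, 0.3159, 0.1173]
ee_rot: [-1.275, 1.164, 1.276]
force: [0.4, 0.0, 0.1]
width: 1.001
```

```bash
python3 -c "
from h import *
go(.4595,.3138,.022,95.1)"
```

```text
pos [0.4592 0.3159 0.1173] jig (np.float64(422.1), np.float64(136.9)) zang 95.19 w 1.001 F [0.4 0.  0.1] t 1.3167
shift [ 0.0953 -0.0001 -0.0023] turn 0.0016 tilt [ 4.0e-04  1.2e-03 -1.0e+00] j [-0.7   0.44  0.01  1.87 -0.01  0.83  0.97]
```

Request:
{"method": "move_arm", "body": {"steps": "0.02 0 -0.002 0 0; 0.045 0 -0.002 0 0; 0.07 0 -0.002 0 0; 0.088 0 -0.002 0 0; 0.095 0 -0.002 0 0; 0.095 0 -0.002 0 0; 0.095 0 -0.002 0 0; 0.095 0 -0.002 0 120; 0.095 0 -0.002 0 140; 0.095 0 -0.002 0 160", "squeeze": 25}}

```text
clock: 2.15
position: [0.4608, 0.3128, 0.0229]
ee_rot: [-1.274, 1.164, 1.273]
force: [0.7, -0.4, -0.8]
width: 0.831
```

Request:
{"method": "move_arm", "body": {"steps": "0 0 0 0 200; 0 0 0 0 200; 0 0 0 0 200; 0 0 0 0 200; 0 0 0 0 200"}}

```text
clock: 2.57
position: [0.4603, 0.3128, 0.022]
ee_rot: [-1.274, 1.165, 1.274]
force: [0.1, 1.9, 1.6]
width: 0.544
```

```bash
python3 -c "
from h import *
go(.4595,.3138,.15,95.1)"
```

```text
pos [0.4603 0.3128 0.022 ] jig (np.float64(419.1), np.float64(135.5)) zang 95.06 w 0.544 F [0.1 1.9 1.6] t 2.5667
shift [-0.128   0.0006  0.0012] turn -0.0007 tilt [ 5.e-04  8.e-04 -1.e+00] j [-0.7   0.58  0.    1.94 -0.    0.62  0.97]
```

Gripped: width 0.544 is 50 mm. Lifting to check the hold.

Request:
{"method": "move_arm", "body": {"steps": "-0.01 0 0 0 200; -0.03 0 0 0 200; -0.055 0 0 0 200; -0.085 0 0 0 200; -0.11 0 0 0 200; -0.128 0 0 0 200; -0.128 0 0 0 200; -0.128 0 0 0 200; -0.128 0 0 0 200"}}

```text
clock: 3.32
position: [0.4594, 0.3116, 0.1488]
ee_rot: [-1.274, 1.168, 1.274]
force: [0.7, 0.1, -3.4]
width: 0.541
```

```bash
python3 -c "
from h import *
p=J(22.5,0);print(p)
go(*p,.13,84.1)"
```

```text
[ 0.55431283 -0.09561919]
pos [0.4594 0.3116 0.1488] jig (np.float64(417.8), np.float64(136.2)) zang 95.04 w 0.541 F [ 0.7  0.1 -3.4] t 3.3167
shift [ 0.0192 -0.0588 -0.4139] turn 0.191 tilt [-0.0013 -0.0012 -1.    ] j [-0.7   0.4   0.01  1.84 -0.01  0.9   0.97]
```

Request:
{"method": "move_arm", "body": {"steps": "0 -0.002 -0.015 0.01 200; 0 -0.006 -0.045 0.03 200; 0 -0.012 -0.082 0.06 200; 0 -0.017 -0.12 0.09 200; 0 -0.022 -0.158 0.12 200; 0 -0.028 -0.196 0.15 200; 0 -0.033 -0.234 0.17 200; 0 -0.038 -0.272 0.191 200; 0 -0.044 -0.31 0.191 200; 0 -0.049 -0.345 0.191 200"}}

```text
clock: 4.15
position: [0.5382, -0.0304, 0.1484]
ee_rot: [-1.131, 1.259, 1.133]
force: [0.1, 0.1, -3.1]
width: 0.543
```

Request:
{"method": "move_arm", "body": {"steps": "0 0.001 -0.03 0 200; 0 0.0015 -0.05 0 200; 0 0.002 -0.062 0 200; 0 0.002 -0.068 0 200; 0 0.002 -0.068 0 200; 0 0.002 -0.068 0 200; 0 0.002 -0.068 0 200"}}

```text
clock: 4.73
position: [0.5305, -0.0926, 0.1495]
ee_rot: [-1.134, 1.255, 1.136]
force: [0.1, 1.1, -2.9]
width: 0.547
```

```bash
python3 -c "
from h import *
p=J(22.5,0);print(p)
go(*p,.043,84.1)
d=cap('top','top2.png')
cv2.imwrite('pics/t2c.png',cv2.resize(d['img'][150:250,205:375],None,fx=4.6,fy=4.6,interpolation=cv2.INTER_CUBIC))"
```

```text
[ 0.55431283 -0.09561919]
pos [ 0.5305 -0.0926  0.1495] jig (np.float64(23.1), np.float64(24.0)) zang 84.25 w 0.547 F [ 0.1  1.1 -2.9] t 4.7333
shift [ 0.1065 -0.024  -0.0007] turn 0.0025 tilt [-2.e-04  9.e-04 -1.e+00] j [-0.05  0.38  0.16  1.89 -0.08  0.88  1.62]
```

View pics/t2c.png

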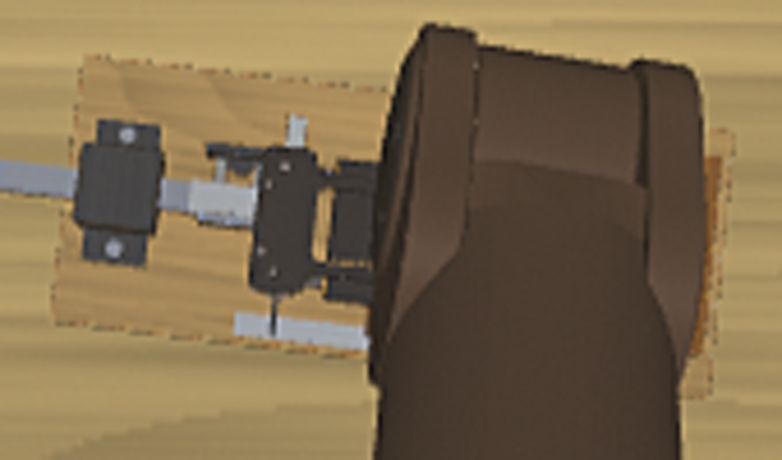

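The carton is in the right place along the jig but 24 mm off across it. I'll correct that at height and then lower.

Request:
{"method": "move_arm", "body": {"steps": "0 -0.01 0 0 200; 0 -0.022 0 0 200; 0 -0.0248 0 0 200; 0.01 -0.0248 -0.0005 0 200; 0.03 -0.0248 -0.0005 0 200; 0.055 -0.0248 -0.0005 0 200; 0.075 -0.0248 -0.0005 0 200; 0.09 -0.0248 -0.0005 0 200; 0.098 -0.0248 -0.0005 0 200; 0.098 -0.0248 -0.0005 0 200"}}

```text
clock: 5.62
position: [0.5532, -0.0972, 0.0496]
ee_rot: [-1.131, 1.259, 1.136]
force: [-0.1, 0.3, -2.1]
width: 0.542
```

Request:
{"method": "move_arm", "body": {"steps": "0 0 0 0 200; 0 0 0 0 200"}}

```text
clock: 5.78
position: [0.5556, -0.0977, 0.0525]
ee_rot: [-1.134, 1.255, 1.132]
force: [1.0, 0.1, -2.1]
width: 0.542
```

```bash
python3 -c "
from h import *
p=J(22.5,0)
go(*p,.041,84.1)
d=cap('scene','s3.png')
cv2.imwrite('pics/s3c.png',cv2.resize(d['img'][130:270,140:320],None,fx=4,fy=4,interpolation=cv2.INTER_CUBIC))"
```

```text
pos [ 0.5556 -0.0977  0.0525] jig (np.float64(20.6), np.float64(-1.4)) zang 84.11 w 0.542 F [ 1.   0.1 -2.1] t 5.7833
shift [0.0115 0.0015 0.0019] turn 0.0001 tilt [ 1.3e-03 -1.0e-04 -1.0e+00] j [-0.02  0.54  0.14  1.91 -0.11  0.69  1.65]
```

View pics/s3c.png

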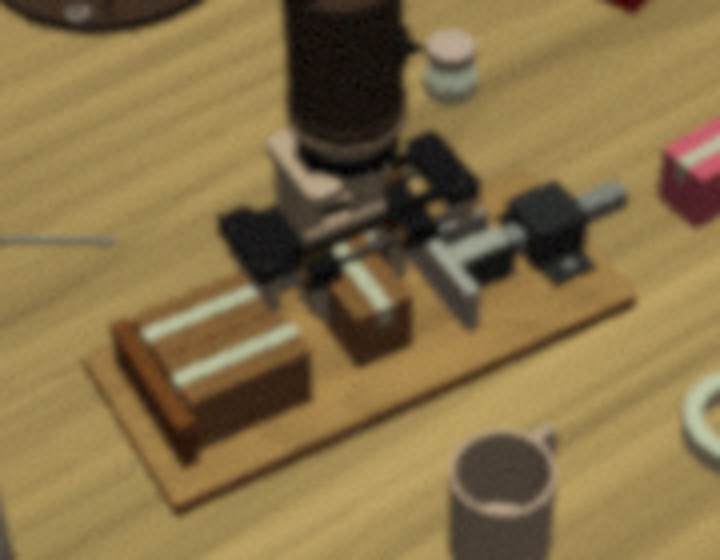

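Request:
{"method": "move_arm", "body": {"steps": "0.005 0.001 0.001 0 200; 0.009 0.001 0.0015 0 200; 0.012 0.001 0.0015 0 200; 0.0125 0.001 0.0015 0 200; 0.0125 0.001 0.0015 0 200; 0.0125 0.001 0.0015 0 200"}}

```text
clock: 6.33
position: [0.5542, -0.0957, 0.0396]
ee_rot: [-1.133, 1.255, 1.133]
force: [-1.6, 2.2, 5.4]
width: 0.542
```

The force reversed to +5.4 N, so the carton is resting on the board. Releasing.

Request:
{"method": "move_arm", "body": {"steps": "0 0 0 0 100; 0 0 0 0 72; 0 0 0 0 72; 0 0 0 0 72; 0 0 0 0 72; 0 0 0 0 72; 0 0 0 0 72"}}

```text
clock: 6.92
position: [0.5541, -0.096, 0.0392]
ee_rot: [-1.133, 1.256, 1.133]
force: [0.8, -0.8, -0.9]
width: 0.715
```

Request:
{"method": "move_arm", "body": {"steps": "-0.01 0 0 0 72; -0.03 0 0 0 72; -0.06 0 0 0 72; -0.09 0 0 0 72; -0.12 0 0 0 72; -0.14 0 0 0 72; -0.14 0 -0.03 0.1 60; -0.14 0 -0.06 0.2 48; -0.14 0 -0.06 0.3 40; -0.14 0 -0.06 0.3 40"}}

```text
clock: 7.75
position: [0.5475, -0.1578, 0.1803]
ee_rot: [-0.902, 1.376, 0.9]
force: [-0.3, 1.1, 0.2]
width: 0.836
```

```bash
python3 -c "
from h import *
go(*J(121,0),.13,-5.9)
d=cap('scene','s4.png')
cv2.imwrite('pics/s4c.png',cv2.resize(d['img'][130:270,140:320],None,fx=4,fy=4,interpolation=cv2.INTER_CUBIC))"
```

```text
pos [ 0.5475 -0.1578  0.1803] jig (np.float64(-40.1), np.float64(0.4)) zang 66.44 w 0.836 F [-0.3  1.1  0.2] t 7.75
shift [0.0501 0.0486 0.1536] turn 1.2625 tilt [ 9.e-04 -8.e-04 -1.e+00] j [-0.01  0.39  0.26  1.79 -0.12  0.98  1.46]
```

View pics/s4c.png

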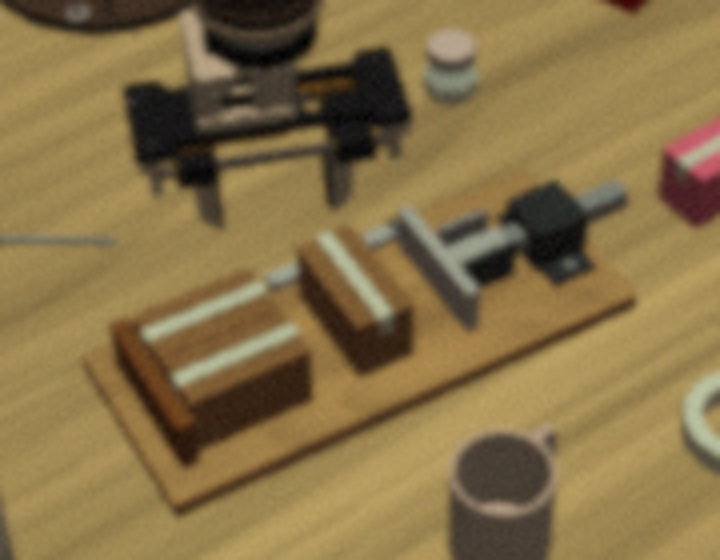

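The carton stands flat and crosswise in the gap. Next I'll swing the tool to sit behind the stop with the jaws across the jig.

Request:
{"method": "move_arm", "body": {"steps": "0 0.005 0.015 0.12 40; 0 0.012 0.038 0.24 40; 0 0.02 0.063 0.36 40; 0 0.028 0.09 0.48 40; 0 0.036 0.113 0.6 40; 0 0.042 0.134 0.72 40; 0 0.047 0.15 0.84 40; 0 0.05 0.158 0.96 40; 0 0.05 0.158 1.08 40; 0 0.05 0.158 1.2 40"}}

```text
clock: 8.63
position: [0.5636, 0.0121, 0.1793]
ee_rot: [0.024, 1.571, -0.023]
force: [0.2, -1.0, 0.1]
width: 0.843
```

Request:
{"method": "move_arm", "body": {"steps": "0 0 0 0.06 40; 0 0 0 0.06 40; 0 0 0 0.06 40; 0 0 0 0.06 40; 0 0 0 0.06 40"}}

```text
clock: 9.05
position: [0.5638, 0.0096, 0.1793]
ee_rot: [0.07, 1.57, -0.07]
force: [-0.3, 0.1, 0.1]
width: 0.842
```

```bash
python3 -c "
from h import *
go(*J(124,0),.13,-5.9)
d=cap('top','t5.png')
cv2.imwrite('pics/t5c.png',cv2.resize(d['img'][150:250,205:375],None,fx=4.6,fy=4.6,interpolation=cv2.INTER_CUBIC))
d=cap('scene','s5.png')
cv2.imwrite('pics/s5c.png',cv2.resize(d['img'][130:270,140:320],None,fx=4,fy=4,interpolation=cv2.INTER_CUBIC))"
```

```text
pos [0.5638 0.0096 0.1793] jig (np.float64(128.1), np.float64(1.3)) zang -5.1 w 0.842 F [-0.3  0.1  0.1] t 9.05
shift [ 0.0493 -0.0041  0.0013] turn 0.0139 tilt [-1.e-04  3.e-04 -1.e+00] j [-0.49  0.41  0.52  1.82 -0.24  0.98  0.04]
```

View pics/t5c.png

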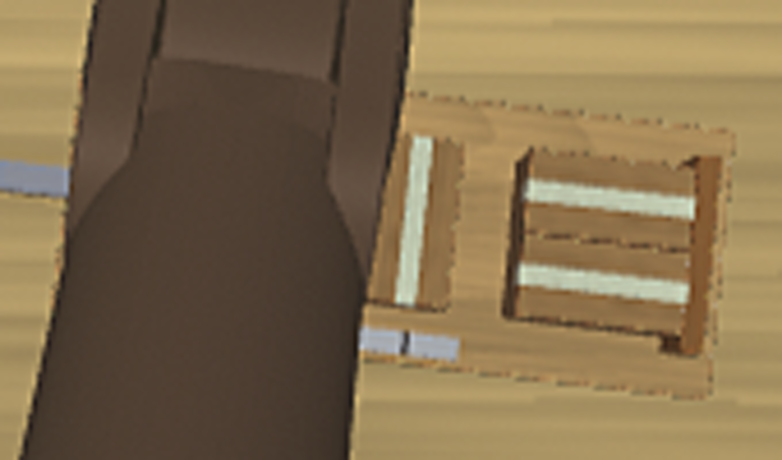

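View pics/s5c.png

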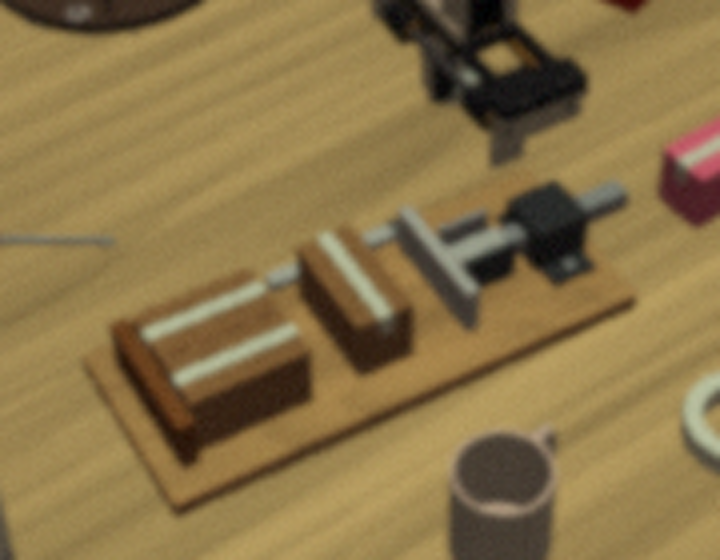

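```bash
python3 -c "
from h import *
d=load('t5')
f=lambda a,b,h: ray(d,205+a/4.6-.4,150+b/4.6-.4,h)
a,b=f(424,137,.078),f(405,305,.078);print('carton c',toW((a+b)/2),'ang',np.degrees(np.arctan2(*(a-b)[1::-1])))
print('mark',toW(f(406,343,.026)))
for q in [(528,190),(694,208),(520,273),(688,293)]: print(toW(f(*q,.078)))
"
```

```text
carton c (np.float64(21.0), np.float64(1.1)) ang -6.260499768064253
mark (np.float64(13.3), np.float64(72.7))
(np.float64(-44.5), np.float64(-25.0))
(np.float64(-144.2), np.float64(-25.6))
(np.float64(-44.8), np.float64(25.0))
(np.float64(-145.4), np.float64(25.4))
```

Request:
{"method": "move_arm", "body": {"steps": "0.015 0 0.001 0.014 40; 0.04 0 0.001 0.014 40; 0.07 0 0.001 0.014 40; 0.1 0 0.001 0.014 40; 0.125 0 0.001 0.014 40; 0.138 0 0.001 0.014 40; 0.144 0 0.001 0.014 40; 0.144 0 0.001 0.014 40; 0.144 0 0.001 0.014 40"}}

```text
clock: 9.9
position: [0.5653, 0.009, 0.0357]
ee_rot: [0.083, 1.569, -0.083]
force: [-0.0, 0.2, 0.2]
width: 0.845
```

```bash
python3 -c "
from h import *
go(*J(124,0),.035,-5.9)
d=cap('scene','s6.png')
cv2.imwrite('pics/s6c.png',cv2.resize(d['img'][130:250,180:320],None,fx=5,fy=5,interpolation=cv2.INTER_CUBIC))"
```

```text
pos [0.5653 0.009  0.0357] jig (np.float64(127.7), np.float64(-0.2)) zang -6.07 w 0.845 F [-0.   0.2  0.2] t 9.9
shift [ 0.0007 -0.0037 -0.0002] turn -0.003 tilt [ 5.e-04  0.e+00 -1.e+00] j [-0.41  0.6   0.42  1.94 -0.37  0.68  0.14]
```

View pics/s6c.png

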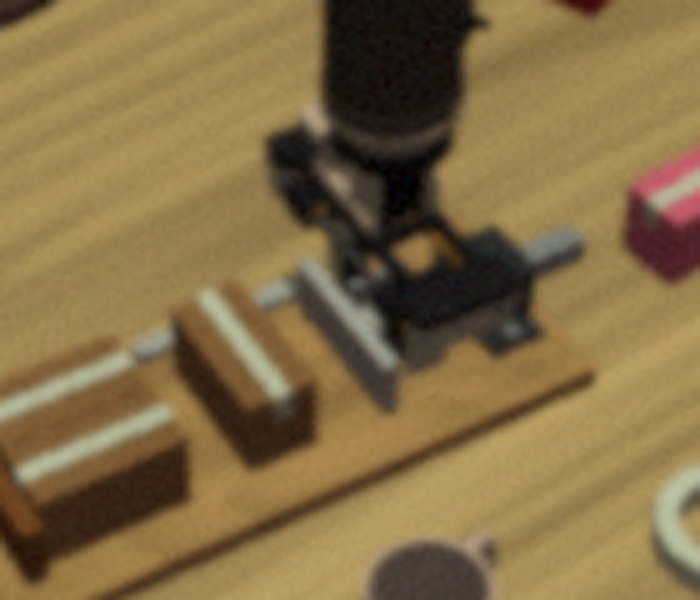

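The frame checks agree: mark at 13.3 / 72.7 and cartons at y = ±25. The fingers are astride the plates behind the stop, so I'll start pushing, which is tool -y.

Request:
{"method": "move_arm", "body": {"steps": "0 -0.005 0 0 40; 0 -0.01 0 0 40; 0 -0.015 0 0 40; 0 -0.02 0 0 40; 0 -0.025 0 0 40; 0 -0.03 0 0 40; 0 -0.03 0 0 40; 0 -0.03 0 0 40"}}

```text
clock: 10.62
position: [0.562, -0.0211, 0.0353]
ee_rot: [0.084, 1.569, -0.084]
force: [0.5, 2.8, 1.7]
width: 0.842
```

```bash
python3 -c "
from h import *
go(*J(28.5,0),.035,-5.9)
d=cap('scene','s7.png')
cv2.imwrite('pics/s7c.png',cv2.resize(d['img'][130:250,180:320],None,fx=5,fy=5,interpolation=cv2.INTER_CUBIC))
d=cap('top','t7.png')
cv2.imwrite('pics/t7c.png',cv2.resize(d['img'][150:250,205:375],None,fx=4.6,fy=4.6,interpolation=cv2.INTER_CUBIC))"
```

```text
pos [ 0.562  -0.0211  0.0353] jig (np.float64(97.4), np.float64(0.1)) zang -6.11 w 0.842 F [0.5 2.8 1.7] t 10.6167
shift [ 0.0004 -0.0689  0.0003] turn -0.0037 tilt [ 5.e-04 -1.e-04 -1.e+00] j [-0.35  0.59  0.42  1.95 -0.37  0.68  0.19]
```

View pics/s7c.png

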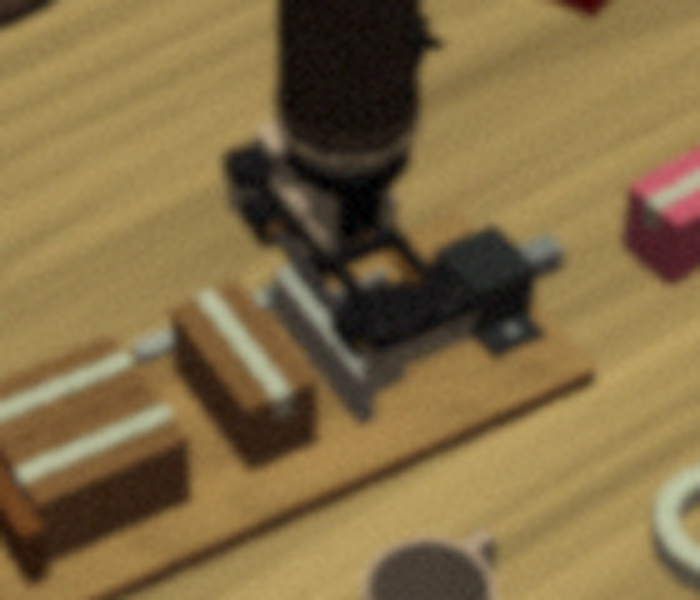

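View pics/t7c.png

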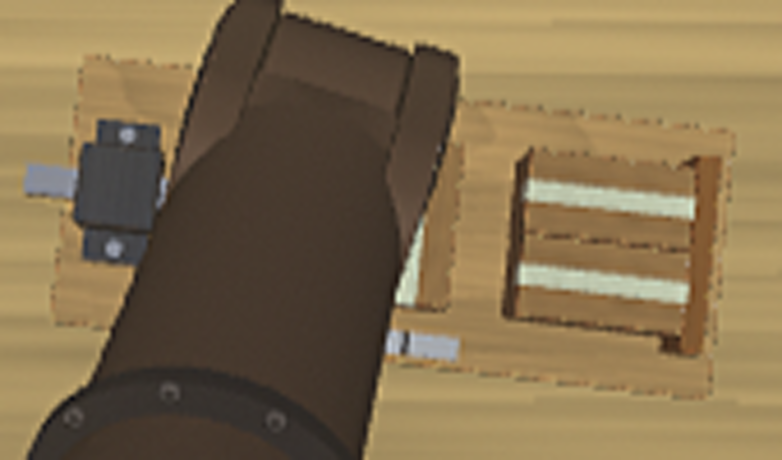

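Request:
{"method": "move_arm", "body": {"steps": "0 -0.005 0 0 40; 0 -0.012 0 0 40; 0 -0.019 0 0 40; 0 -0.026 0 0 40; 0 -0.032 0 0 40; 0 -0.038 0 0 40; 0 -0.044 0 0 40; 0 -0.05 0 0 40; 0 -0.055 0 0 40; 0 -0.06 0 0 40"}}

```text
clock: 11.55
position: [0.5555, -0.0799, 0.0351]
ee_rot: [0.084, 1.569, -0.082]
force: [2.8, 7.4, 0.2]
width: 0.845
```

Request:
{"method": "move_arm", "body": {"steps": "0 0 0 0 40; 0 0 0 0 40; 0 0 0 0 40"}}

```text
clock: 11.8
position: [0.5554, -0.0803, 0.0352]
ee_rot: [0.083, 1.569, -0.083]
force: [3.2, 2.9, 0.6]
width: 0.843
```

```bash
python3 -c "
from h import *
go(*J(28.5,0),.035,-5.9)
d=cap('scene','s8.png')
cv2.imwrite('pics/s8c.png',cv2.resize(d['img'][130:250,160:300],None,fx=5,fy=5,interpolation=cv2.INTER_CUBIC))
d=cap('top','t8.png')
cv2.imwrite('pics/t8c.png',cv2.resize(d['img'][150:250,205:375],None,fx=4.6,fy=4.6,interpolation=cv2.INTER_CUBIC))"
```

```text
pos [ 0.5554 -0.0803  0.0352] jig (np.float64(37.8), np.float64(0.5)) zang -6.07 w 0.843 F [3.2 2.9 0.6] t 11.8
shift [ 0.0002 -0.0093  0.0005] turn -0.003 tilt [-0. -0. -1.] j [-0.24  0.59  0.41  1.95 -0.37  0.68  0.29]
```

View pics/s8c.png

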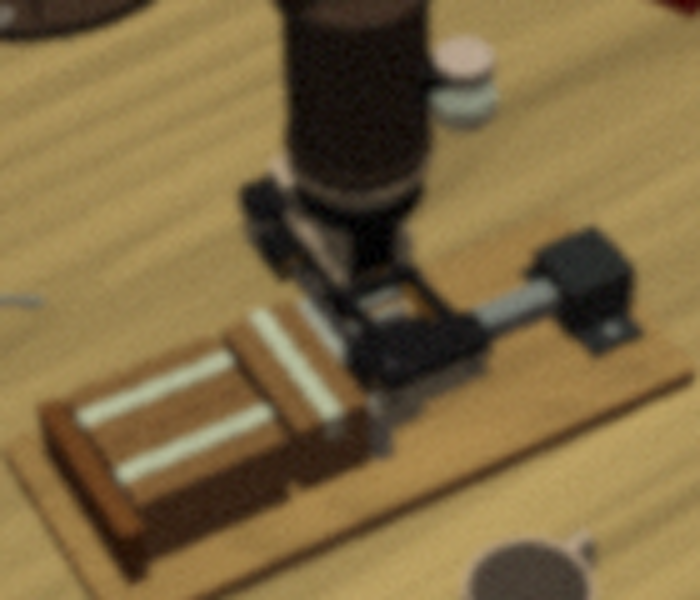

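View pics/t8c.png

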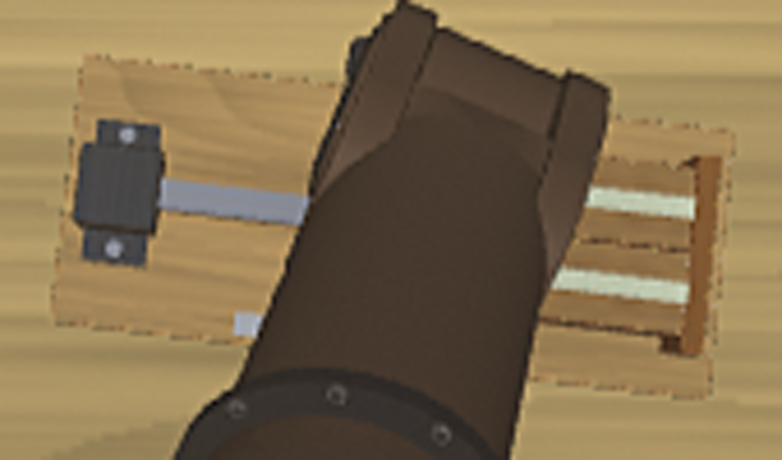

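Request:
{"method": "move_arm", "body": {"steps": "0 -0.001 0 0 40; 0 -0.002 0 0 40; 0 -0.003 0 0 40; 0 -0.004 0 0 40; 0 -0.005 0 0 40; 0 -0.006 0 0 40; 0 -0.006 0 0 40; 0 -0.006 0 0 40"}}

```text
clock: 12.57
position: [0.5548, -0.0857, 0.0352]
ee_rot: [0.083, 1.569, -0.082]
force: [3.0, 4.3, -0.2]
width: 0.842
```

```bash
python3 -c "
from h import *
go(*J(28.5,0),.035,-5.9)
d=cap('scene','s9.png')
cv2.imwrite('pics/s9c.png',cv2.resize(d['img'][180:240,160:260],None,fx=8,fy=8,interpolation=cv2.INTER_CUBIC))
P=cloud(d)
for q in [(.018)]:
  pass
for x in (-45,0,5,7):
  print(x,[np.round((np.array(proj(d,(*J(x,y),.078)))-[160,180])*8) for y in(-50,50)])
for l in (7,12,17): print('stop front top leg',l,[np.round((np.array(proj(d,(*J(l,y),.068)))-[160,180])*8) for y in(-55,55)])
"
```

```text
pos [ 0.5548 -0.0857  0.0352] jig (np.float64(32.4), np.float64(0.6)) zang -6.05 w 0.842 F [ 3.   4.3 -0.2] t 12.5667
shift [ 0.0002 -0.0039  0.0006] turn -0.0026 tilt [-1.e-04  5.e-04 -1.e+00] j [-0.23  0.59  0.41  1.95 -0.37  0.68  0.3 ]
-45 [array([451., 294.]), array([329., 126.])]
0 [array([556., 248.]), array([431.,  83.])]
5 [array([568., 243.]), array([443.,  79.])]
7 [array([572., 241.]), array([447.,  77.])]
stop front top leg 7 [array([579., 267.]), array([442.,  87.])]
stop front top leg 12 [array([591., 262.]), array([453.,  82.])]
stop front top leg 17 [array([602., 257.]), array([464.,  77.])]
```

View pics/s9c.png

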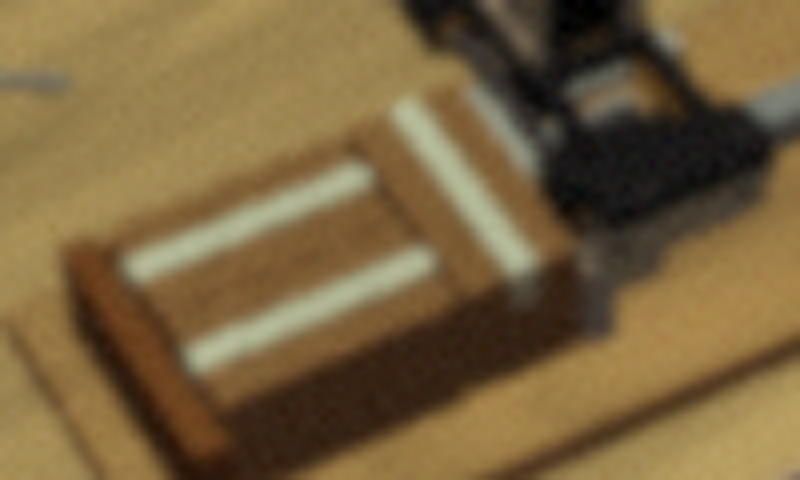

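Request:
{"method": "move_arm", "body": {"steps": "0 -0.0007 0 0 40; 0 -0.0014 0 0 40; 0 -0.002 0 0 40; 0 -0.002 0 0 40; 0 -0.002 0 0 40"}}

```text
clock: 13.03
position: [0.5546, -0.0876, 0.0352]
ee_rot: [0.083, 1.569, -0.082]
force: [2.3, 5.0, 0.5]
width: 0.843
```

Request:
{"method": "move_arm", "body": {"steps": "0 -0.0007 0 0 40; 0 -0.0014 0 0 40; 0 -0.002 0 0 40; 0 -0.002 0 0 40; 0 -0.002 0 0 40"}}

```text
clock: 13.45
position: [0.5544, -0.089, 0.0352]
ee_rot: [0.084, 1.569, -0.082]
force: [3.1, 7.6, 1.6]
width: 0.844
```

```bash
python3 -c "
from h import *
go(*J(28.5,0),.035,-5.9)
d=cap('scene','s10.png')
cv2.imwrite('pics/s10c.png',cv2.resize(d['img'][180:240,160:260],None,fx=8,fy=8,interpolation=cv2.INTER_CUBIC))"
```

```text
pos [ 0.5544 -0.089   0.0352] jig (np.float64(29.1), np.float64(0.6)) zang -6.03 w 0.844 F [3.1 7.6 1.6] t 13.45
shift [ 0.0002 -0.0006  0.0006] turn -0.0023 tilt [-1.0e-04  1.4e-03 -1.0e+00] j [-0.23  0.59  0.41  1.95 -0.37  0.68  0.31]
```

View pics/s10c.png

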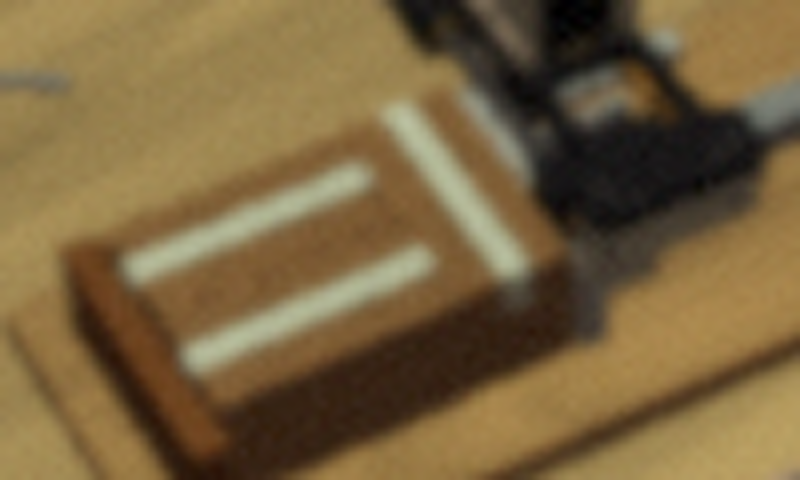

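The gap has closed and the force is rising. The carton is square and its front edge is at x ≈ 5 to 7. One more small push, then hold.

Request:
{"method": "move_arm", "body": {"steps": "0 -0.0004 0 0 40; 0 -0.0008 0 0 40; 0 -0.001 0.0005 0 40; 0 -0.001 0.0005 0 40; 0 -0.001 0.0005 0 40"}}

```text
clock: 13.92
position: [0.5544, -0.0894, 0.0351]
ee_rot: [0.084, 1.57, -0.081]
force: [1.6, 7.5, 2.1]
width: 0.839
```

```bash
python3 -c "
from h import *
go(*J(28.5,0),.035,-5.9)"
```

```text
pos [ 0.5544 -0.0894  0.0351] jig (np.float64(28.7), np.float64(0.6)) zang -6.02 w 0.839 F [1.6 7.5 2.1] t 13.9167
shift [ 0.0001 -0.0002  0.0006] turn -0.0021 tilt [-0.001   0.0022 -1.    ] j [-0.22  0.59  0.41  1.95 -0.37  0.68  0.31]
```

Request:
{"method": "move_arm", "body": {"steps": "0 -0.0005 0 0 40; 0 -0.001 0 0 40; 0 -0.0015 0 0 40; 0 -0.0015 0 0 40; 0 -0.0015 0 0 40"}}

```text
clock: 14.33
position: [0.5544, -0.0894, 0.0351]
ee_rot: [0.085, 1.571, -0.079]
force: [1.0, 14.1, 3.6]
width: 0.841
```

```bash
python3 -c "
from h import *
go(*J(28.5,0),.035,-5.9)
d=cap('top','t11.png')
cv2.imwrite('pics/t11c.png',cv2.resize(d['img'][150:250,205:375],None,fx=4.6,fy=4.6,interpolation=cv2.INTER_CUBIC))
d=cap('scene','s11.png')
cv2.imwrite('pics/s11c.png',cv2.resize(d['img'][180:240,160:260],None,fx=8,fy=8,interpolation=cv2.INTER_CUBIC))"
```

```text
pos [ 0.5544 -0.0894  0.0351] jig (np.float64(28.7), np.float64(0.6)) zang -5.99 w 0.841 F [ 1.  14.1  3.6] t 14.3333
shift [ 0.0001 -0.0002  0.0006] turn -0.0015 tilt [-0.0011  0.0039 -1.    ] j [-0.22  0.59  0.41  1.94 -0.37  0.68  0.31]
```

View pics/s11c.png

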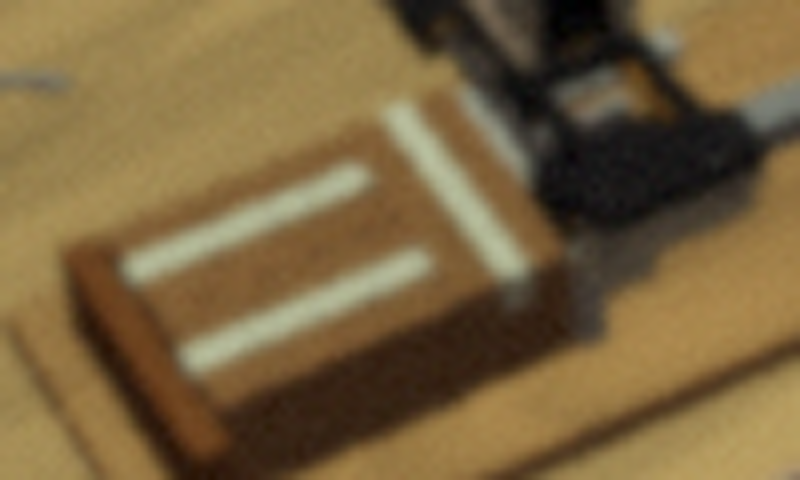

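View pics/t11c.png

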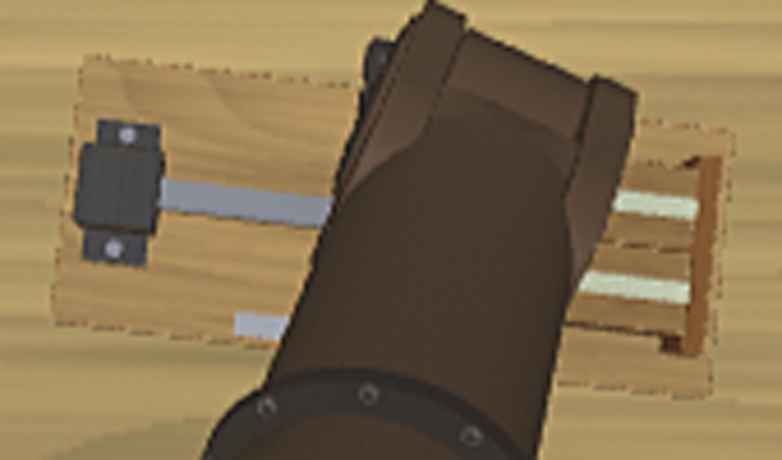

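The push has stalled firmly: 14 N with no more travel, carton square, no gaps. With the pointer at the mark and the lever still open, I'll pinch while holding here.

Request:
{"method": "move_arm", "body": {"steps": "0 0 0 0 40; 0 0 0 0 60; 0 0 0 0 80; 0 0 0 0 100; 0 0 0 0 120; 0 0 0 0 140; 0 0 0 0 155; 0 0 0 0 170; 0 0 0 0 190; 0 0 0 0 190", "squeeze": 20}}

```text
clock: 15.27
position: [0.5561, -0.0896, 0.0348]
ee_rot: [0.084, 1.568, -0.079]
force: [9.1, 11.9, -9.0]
width: 0.347
```

Request:
{"method": "move_arm", "body": {"steps": "0 0 0 0 200; 0 0 0 0 200; 0 0 0 0 200; 0 0 0 0 200; 0 0 0 0 200; 0 0 0 0 200"}}

```text
clock: 15.77
position: [0.5561, -0.0896, 0.0348]
ee_rot: [0.084, 1.568, -0.079]
force: [9.5, 11.3, -10.2]
width: 0.346
```

```bash
python3 -c "
from h import *
go(*J(28.5,0),.035,-5.9)
d=cap('scene','s12.png')
cv2.imwrite('pics/s12c.png',cv2.resize(d['img'][170:240,160:270],None,fx=7,fy=7,interpolation=cv2.INTER_CUBIC))"
```

```text
pos [ 0.5561 -0.0896  0.0348] jig (np.float64(28.7), np.float64(-1.2)) zang -5.96 w 0.346 F [  9.5  11.3 -10.2] t 15.7667
shift [-0.0002 -0.0002 -0.0012] turn -0.001 tilt [ 0.0017  0.0027 -1.    ] j [-0.22  0.59  0.41  1.94 -0.37  0.68  0.31]
```

View pics/s12c.png

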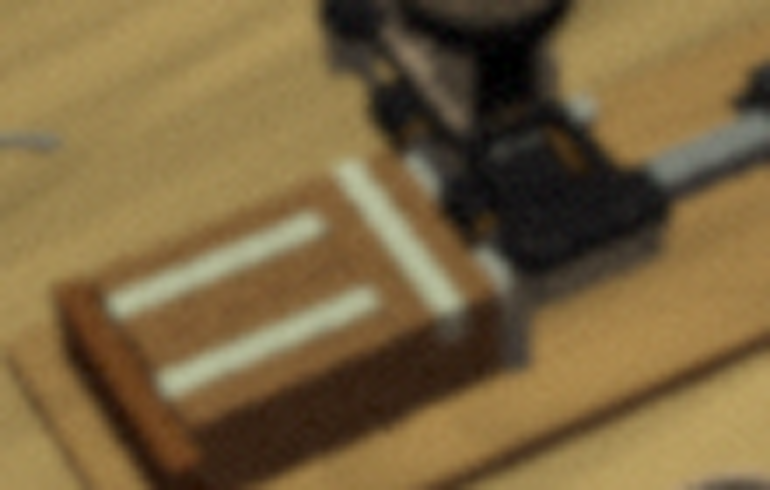

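Width 0.346 is 32 mm, so the lever is fully closed. The sideways load is uneven by about 9 N, so I'll shift slightly to balance the grip.

Request:
{"method": "move_arm", "body": {"steps": "0 0 0.0004 0 200; 0 0 0.0008 0 200; 0 0 0.0012 0 200; 0 0 0.0012 0 200; 0 0 0.0012 0 200"}}

```text
clock: 16.23
position: [0.556, -0.0896, 0.0347]
ee_rot: [0.084, 1.57, -0.079]
force: [4.4, 12.6, -4.9]
width: 0.344
```

```bash
python3 -c "
from h import *
go(*J(28.5,0),.035,-5.9)
d=cap('top','t13.png');d=cap('scene','s13.png')"
```

```text
pos [ 0.556  -0.0896  0.0347] jig (np.float64(28.7), np.float64(-1.1)) zang -5.97 w 0.344 F [ 4.4 12.6 -4.9] t 16.2333
shift [-0.0003 -0.0002 -0.0011] turn -0.0012 tilt [-4.0e-04  3.4e-03 -1.0e+00] j [-0.22  0.59  0.41  1.94 -0.37  0.68  0.31]
```

View pics/t13.png

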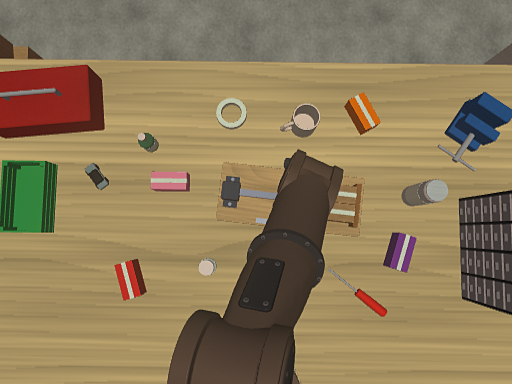

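View pics/s13.png

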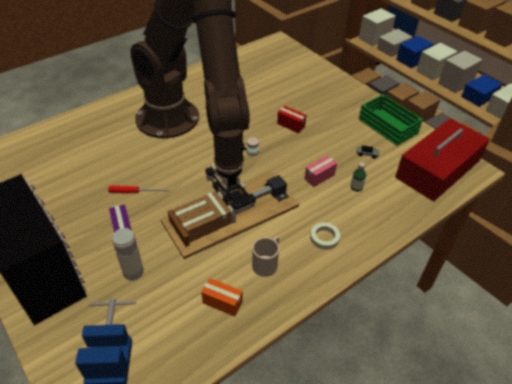

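The layer is packed tight, the plates are gripped with the lever closed, and everything else is where it was. Handing in.

```bash
python3 -c "
from h import *
print(arm.sign_off()); o=arm.observe();print(o['clock'],o['width'],o['force'],toW(o['position']))"
```

```text
the job is handed in; nothing more can be done
None
the job is handed in; nothing more can be done
```

I handed the job in at about 16.3 s of the 46 s allowed, with the arm still gripping the plates. Sign-off gives no verdict, so I only have my own checks.

- **Carton:** I laid the brown carton crosswise in the gap and released it. The top view put it at jig x = 21, y = 1 mm, and about 0.4° off square.
- **Stop:** I pushed it until it stalled at about 14 N with no gaps between the cartons. From the tool position the leg is at about x = 7 mm, which is the mark.
- **Lever:** While holding the stop there, I pinched the plates. The final opening was about 32 mm, the fully closed width, with a 20 N squeeze set and the leg still pressed.
- **Bench:** The last pictures show the other cartons and bench items where they were.

**Not confirmed directly:** the arm hid the pointer in both views at the end, so its position is inferred from the tool position and the stall. The force on each plate was not measured separately either. After the pinch I saw about 9 N of uneven sideways load. A small shift brought that down to about 4 N, with the tool measuring about 1 mm off the jig's centre line.

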